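Pack the used sample cartridges into their transit pots

TASK

Pack the four black sample cartridges for transit: stand each one upright in the open aluminium transit pot of its own size, smallest cartridge in smallest pot and so on up to the biggest, set down gently on the pot's floor and not dropped. Leave the pots, the glass bubbler and the gas detector standing where they are.

Things in the scene. Friction and masses are not known exactly. Their poses are not given: they have to be found in the camera images.
- cartridge_small: the smallest of the four black polypropylene sample cartridges: an upright ribbed black cylinder, 26 mm diameter, body 72 mm tall, with a white plug (12 mm diameter, 13 mm tall) standing on the middle of its top; loose, standing on the bench. Origin: centre of its underside; z runs up its axis.
- cartridge_medium: the second smallest of the four black polypropylene sample cartridges: an upright ribbed black cylinder, 36 mm diameter, body 80 mm tall, with a white plug (12 mm diameter, 13 mm tall) standing on the middle of its top; loose, standing on the bench. Origin: centre of its underside; z runs up its axis.
- cartridge_large: the second biggest of the four black polypropylene sample cartridges: an upright ribbed black cylinder, 46 mm diameter, body 88 mm tall, with a white plug (12 mm diameter, 13 mm tall) standing on the middle of its top; loose, standing on the bench. Origin: centre of its underside; z runs up its axis.
- cartridge_biggest: the biggest of the four black polypropylene sample cartridges: an upright ribbed black cylinder, 56 mm diameter, body 96 mm tall, with a white plug (12 mm diameter, 13 mm tall) standing on the middle of its top; loose, standing on the bench. Origin: centre of its underside; z runs up its axis.
- pot_small: the smallest of the four transit pots, for the smallest cartridge: an open aluminium cup with a dark floor; outside diameter 50 mm, inside diameter 44 mm, 28 mm tall, its floor 4 mm above its underside; loose, standing on the bench. Origin: centre of its underside; z up. (The tall closed covers along the back are not pots.)
- pot_medium: the second smallest of the four transit pots, for the second smallest cartridge: an open aluminium cup with a dark floor; outside diameter 60 mm, inside diameter 54 mm, 28 mm tall, its floor 4 mm above its underside; loose, standing on the bench. Origin: centre of its underside; z up. (The tall closed covers along the back are not pots.)
- pot_large: the second biggest of the four transit pots, for the second biggest cartridge: an open aluminium cup with a dark floor; outside diameter 70 mm, inside diameter 64 mm, 28 mm tall, its floor 4 mm above its underside; loose, standing on the bench. Origin: centre of its underside; z up. (The tall closed covers along the back are not pots.)
- pot_biggest: the biggest of the four transit pots, for the biggest cartridge: an open aluminium cup with a dark floor; outside diameter 80 mm, inside diameter 74 mm, 28 mm tall, its floor 4 mm above its underside; loose, standing on the bench. Origin: centre of its underside; z up. (The tall closed covers along the back are not pots.)
- bubbler: a bystander: glass bubbler, a clear bottle of 42 mm diameter with a narrower neck, a short outlet arm at its head (26 mm out from the axis along its x) and a stub of tube on top; 138 mm tall, easily tipped; stands upright among the cartridges and pots. Origin: centre of its underside.
- gas_detector: a bystander: olive gas detector brick lying on its back, 116 mm (its x) by 65 mm (its y) by 33 mm tall. Origin: centre of its underside. Unlisted, also about: two brass gland nuts (20 mm tall), a spanner, an amber jar (44 mm diameter, 78 mm tall); fixed equipment up to 210 mm tall beyond x = 0.83 and 0.58 m to either side.

How it is judged:
By the outcome, as a careful person would: the job done as asked, in the order asked, and still so for the second after the job is handed in, with the robot touching nothing.
It also fails if it takes over 128 s, if anything falls off the work surface, if the arm or the gripper's body presses on something with over 40 N, if the wrist force passes 120 N, or if a joint passes its speed limit or range.

ROBOT

A 6-joint arm with a two-finger parallel gripper is mounted at the origin on the work surface. World frame = base frame: x ahead of the robot, y to its left, z up, the work surface at z = 0. Lengths are in m, angles in rad, forces in N, time in s.
With the tool pointing down it reaches from about 0.425 to 0.95 m from the base axis. Payload 3.5 kg.
Tool frame: the origin (TCP) lies midway between the tips of the shut fingers; the grasp point (between the pads) lies 19 mm behind it; z points along the fingers, y is the line along which they close (so a half turn about z gives the same grasp; the last joint's range is limited). The gripper opens to 85 mm and grips with 20 to 120 N. Pads are 22 mm wide; open, the fingers measure 114 mm over their backs; the gripper's body (76 mm by 85 mm) begins 54 mm behind the grasp point. The pads swing forward as they close: fully open they stand 13 mm farther back than shut.
Start: joints at [1.09, 0.286, 1.577, -0, 1.279, -0.15], TCP at [0.219, 0.638, 0.231] pointing down, gripper open.
Joint ranges: [-2.77, 2.77], [-0.9, 2.22], [0.21, 2.48], [-1.53, 4.67], [0.24, 2.81], [-2.84, 2.84]. Speed limits (rad/s): [2.79, 2.79, 3.14, 3.14, 3.14, 3.14].

INTERFACE

Orientations are given as a unit quaternion [x, y, z, w].
In Python, from plant import * gives the robot as it stands.
- The arm moves only by the tool move_arm, never from a script. Its argument "moves" is a list of rows, each a list of 3 entries, a list of its own where there are three numbers: the opening, from 0 (shut) to 1 (fully open), then the shift along the tool's x, y, z in m, then the turn, a rotation vector about the tool's x, y, z in rad. A call has exactly 10 rows; each row shifts and turns the commanded pose from where the row before left it, along the tool's axes as they then stand; what a row does not reach is not made up. A row lasts 1/12 s, in which the tool goes at most 41.7 mm and 7.16 degrees, less where a joint would pass 70% of its speed; a pose out of reach is approached as far as the arm can. A call is refused whole if a number of a shift passes 0.0417 or a number of a turn 0.125, either way. A call with a gripper value outside its range is refused whole. The fingers move at their own pace and stop on an object; "grip_force" is the grip in N (left out, the last holds). Time passes only in rows, so rows that do not move let the fingers close, or fill a call up. It gives the time, the measured TCP pose, the force, the opening and the grip force at its end, in the units of the state.
- get_state(): the state, without advancing time (a new reading comes with each control period).
- read_camera(name): name is "scene" or "top" or "wrist"; returns the picture (384x512x3 uint8, red, green, blue); there is no depth.
- camera_params(name): a dict with "fx", "fy", "cx", "cy" (pixels), "k1" (the pictures are not rectified: a ray, as slopes to the right and down, at radius r is drawn at 1 + k1 r^2 times it, then the intrinsics apply), "rvec" (rotation vector, rad) and "tvec" (3), from world to camera coordinates, as OpenCV has them; the wrist camera has in their place "tool_from_camera" (4x4, takes a point from camera to tool coordinates, whose origin is the TCP and whose axes are the flange's). Camera axes: x right, y down, z forward; pixel columns grow to the right and rows downward; lengths in m; the calibration is good to about 2 mm. A picture is of the moment at which its call begins: read the wrist's pose just before it. camera_params takes no time and is no camera call.
- sign_off(): hands the job in; it is judged then, once.
The state is a dict: "time": time; "qpos": joint angles; "dq": joint speeds; "joint_efforts": joint torques, N m; "eef_pos": TCP position; "tcp_rot": TCP orientation; "contact_force": force on the tool from outside, world axes, zero at the start; "wrist_torque": the same for the moment, N m; "opening": opening from 0.0 (shut) to 1.0 (fully open); "finger_force": force on a finger pad.
Only numpy, scipy, OpenCV 4.12 (cv2) and the standard library are available. Lean on these libraries where they do the work, as an engineer would, in place of code of your own. Each camera call takes 0.05 s, during which the arm holds its last target. There are 200 camera calls.

## Working session

There is one attempt and no reset: what is moved stays moved. The work goes in short steps, Python scripts to look and compute and a tool call to move; the robot and the scene stay as the last step left them, time stands still between calls to the robot, and variables do not carry over. Pictures are saved under pics/ and viewed, at most 14 in all, crops included, and the job is handed in when it is done.

Besides the shell and the picture viewer there is one more tool, called after ">>>" as name([rows], argument=value, ...), one row to a line, values as JSON. move_arm: Moves the arm, as the interface text tells. Its arguments: {"type":"object","properties":{"moves":{"type":"array"},"grip_force":{"type":"number"}},"required":["moves"]}

```bash
mkdir -p pics; ls
python3 - <<'E'
from plant import *
import cv2
for n in("scene","top"):
    cv2.imwrite(f"pics/{n}0.png",read_camera(n)[:,:,::-1]); print(n,camera_params(n))
print(camera_params("wrist"))
print(get_state())
E
```

```text
pics
scene {'fx': 350.53503349677374, 'fy': 350.53503349677374, 'cx': 256.7860540932296, 'cy': 190.5267836980017, 'k1': -0.05933866316524874, 'rvec': array([ 1.34871244,  2.17722097, -0.94214079]), 'tvec': array([ 0.21430478, -0.2708194 ,  1.35378494])}
top {'fx': 358.1853475471035, 'fy': 358.1853475471035, 'cx': 252.3295465707199, 'cy': 191.47497537498987, 'k1': -0.019939976842033528, 'rvec': array([ 2.21126935, -2.00545701,  0.21152087]), 'tvec': array([-0.05603903,  0.5234006 ,  1.06305119])}
{'fx': 338.29879351734394, 'fy': 338.29879351734394, 'cx': 258.5662777771085, 'cy': 191.41104840120926, 'k1': 0.028846719855357257, 'tool_from_camera': array([[-1.31247871e-03, -9.54343628e-01, -2.98708080e-01,
         7.72939979e-02],
       [ 9.99999041e-01, -1.12061671e-03, -8.13583737e-04,
         3.61915678e-04],
       [ 4.41701190e-04, -2.98708862e-01,  9.54344184e-01,
        -1.41278373e-01],
       [ 0.00000000e+00,  0.00000000e+00,  0.00000000e+00,
         1.00000000e+00]])}
{'time': 0.1, 'qpos': array([ 1.08999511e+00,  2.87132083e-01,  1.57806334e+00,  1.26115641e-06,
        1.27857576e+00, -1.50007260e-01]), 'dq': array([ 0.00035394, -0.00159315, -0.00196127,  0.00145171, -0.00184324,
        0.00035971]), 'joint_efforts': array([ 1.94992931e-04, -4.07298410e+01, -2.93697810e+01, -1.54965865e-04,
        3.45487337e-03, -3.08811451e-06]), 'eef_pos': array([0.21893092, 0.63787334, 0.23003108]), 'tcp_rot': array([ 1.64643987e-01,  9.86352458e-01, -1.03534188e-03, -3.38463571e-04]), 'contact_force': array([ 0.55152307, -0.33689092, -0.66436127]), 'wrist_torque': array([-0.01618998,  0.00807947, -0.00749527]), 'finger_force': 0.0, 'opening': 1.003482250922521}
```

View pics/scene0.png

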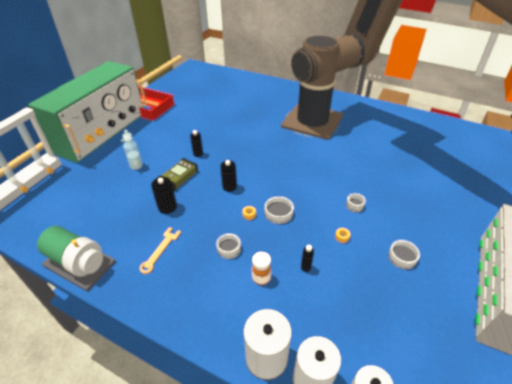

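View pics/top0.png

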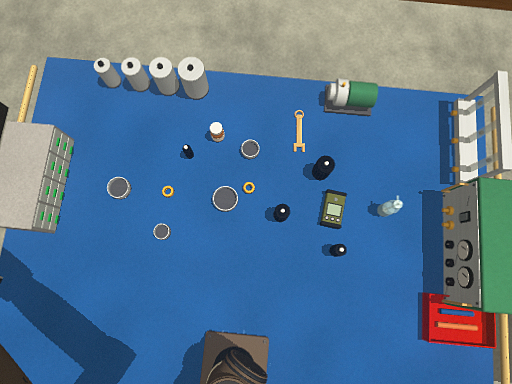

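The top view shows the pots at about (161,231), (250,149), (118,188) and (225,198), and the cartridges at (187,151), (338,250), (282,212) and (323,167). I'll cast rays from masks in both views.

```bash
cat > h.py <<'E'
import numpy as np, cv2
from scipy.spatial.transform import Rotation as R
from plant import *
def cam(n,st=None):
    p=camera_params(n)
    if n=="wrist":
        T=np.eye(4);T[:3,:3]=R.from_quat(st["tcp_rot"]).as_matrix();T[:3,3]=st["eef_pos"]
        M=T@p["tool_from_camera"]; return p,M[:3,:3],M[:3,3]
    r=cv2.Rodrigues(p["rvec"])[0]; return p,r.T,-r.T@p["tvec"]
def cast(c,uv,z):
    p,A,o=c
    d=(np.asarray(uv,float)-[p["cx"],p["cy"]])/p["fx"]; s=d.copy()
    for _ in range(20): s=d/(1+p["k1"]*(s@s))
    v=A@np.array([s[0],s[1],1]); return o+v*(z-o[2])/v[2]
def blobs(mask,amin,amax):
    n,l,s,c=cv2.connectedComponentsWithStats(mask.astype(np.uint8))
    return [(c[i],s[i],l==i) for i in range(1,n) if amin<=s[i][4]<=amax]
E
python3 - <<'E'
from h import *
np.set_printoptions(precision=4,suppress=True)
for n,box in(("top",(90,100,420,275)),("scene",(110,110,430,290))):
    im=cv2.imread(f"pics/{n}0.png"); c=cam(n); print(n,c[2])
    hsv=cv2.cvtColor(im,cv2.COLOR_BGR2HSV); roi=np.zeros(im.shape[:2],bool); roi[box[1]:box[3],box[0]:box[2]]=1
    notblue=~((hsv[...,1]>110)&(abs(hsv[...,0].astype(int)-108)<15)&(hsv[...,2]>60))&roi
    for ce,s,m in blobs(notblue,25,3000):
        pts=cv2.findContours(m.astype(np.uint8),0,1)[0][0]
        w=m&(hsv[...,2]>140)&(hsv[...,1]<90)
        wc=np.argwhere(w).mean(0)[::-1] if w.any() else ce
        if len(pts)<5: continue
        e=cv2.fitEllipse(pts[:,0].astype(np.float32))
        # outline of pots: cast contour to rim plane
        P=np.array([cast(c,p,.028)[:2] for p in pts[:,0]]); 
        print(s[:5],'mean',hsv[m].mean(0).round(),'white',wc.round(1),w.sum(),'@.028 span',np.ptp(P,0).round(3),'rimc',cast(c,e[0],.028)[:2],'plug@.1',cast(c,wc,.1)[:2],'@.08',cast(c,wc,.08)[:2])
E
```

```text
top [ 0.2993 -0.022   1.1477]
[324 100  52  16 689] mean [82. 42. 90.] white [341.  101.2] 36 @.028 span [0.059 0.172] rimc [ 0.8554 -0.3099] plug@.1 [ 0.8348 -0.2566] @.08 [ 0.845  -0.2611]
[293 110  12  42 298] mean [ 28. 115. 216.] white [298.  126.4] 18 @.028 span [0.146 0.043] rimc [ 0.7426 -0.1375] plug@.1 [ 0.7363 -0.1269] @.08 [ 0.7447 -0.1289]
[209 122  16  20 244] mean [ 30.  54. 193.] white [216.5 129.8] 161 @.028 span [0.067 0.053] rimc [0.7218 0.1328] plug@.1 [0.7003 0.1239] @.08 [0.708  0.1267]
[241 139  19  20 301] mean [ 86.  21. 126.] white [249.9 147.4] 75 @.028 span [0.066 0.061] rimc [0.6737 0.0178] plug@.1 [0.6534 0.0153] @.08 [0.6602 0.016 ]
[183 145  10  14  95] mean [ 91. 119.  72.] white [185.4 146.4] 13 @.028 span [0.044 0.034] rimc [0.6459 0.2198] plug@.1 [0.6374 0.2126] @.08 [0.6438 0.2171]
[312 156  22  24 384] mean [105. 110.  52.] white [326.4 162.6] 13 @.028 span [0.081 0.067] rimc [ 0.6333 -0.2237] plug@.1 [ 0.6282 -0.2212] @.08 [ 0.6345 -0.225 ]
[107 177  24  22 432] mean [ 79.  18. 127.] white [117.3 187.3] 96 @.028 span [0.07  0.078] rimc [0.5028 0
[... 3083 characters left out ...]
imc [0.6852 0.0238] plug@.1 [0.7318 0.055 ] @.08 [0.719  0.0461]
[388 239  33  31 760] mean [ 36.  26. 171.] white [403.5 254. ] 497 @.028 span [0.095 0.075] rimc [0.5168 0.4277] plug@.1 [0.5804 0.418 ] @.08 [0.5628 0.4205]
[302 244  11  27 219] mean [85. 40. 76.] white [308.6 247.2] 39 @.028 span [0.078 0.033] rimc [0.6308 0.2144] plug@.1 [0.6553 0.2202] @.08 [0.6401 0.2165]
[251 251  21  35 627] mean [ 39.  58. 215.] white [260.8 266.4] 463 @.028 span [0.092 0.069] rimc [0.7091 0.1274] plug@.1 [0.7493 0.1463] @.08 [0.737  0.1403]
[110 257   5  10  36] mean [ 69.  35. 111.] white [111.  257.5] 2 @.028 span [0.021 0.02 ] rimc [ 0.8555 -0.2095] plug@.1 [ 0.8779 -0.162 ] @.08 [ 0.8697 -0.1777]
```

>>> move_arm([
  [1,[0,0,0],[0,0,-0.11]],
  [1,[0,0,0],[0,0,-0.11]],
  [1,[0,0,0],[0,0,-0.11]],
  [1,[-0.029,-0.029,0],[0,0,0]],
  [1,[-0.029,-0.029,0],[0,0,0]],
  [1,[-0.029,-0.029,0],[0,0,0]],
  [1,[-0.029,-0.029,0],[0,0,0]],
  [1,[-0.029,-0.029,0],[0,0,0]],
  [1,[-0.029,-0.029,0],[0,0,0]],
  [1,[-0.029,-0.029,0],[0,0,0]],
], grip_force=30)

```text
time: 0.93
eef_pos: [0.4228, 0.4335, 0.2308]
tcp_rot: [0.0, 1.0, -0.0, -0.0]
contact_force: [0.3, -0.5, 0.2]
opening: 1.004
finger_force: 0.0
```

>>> move_arm([
  [1,[-0.029,-0.029,0],[0,0,0]],
  [1,[-0.029,-0.029,0],[0,0,0]],
  [1,[-0.029,-0.029,0],[0,0,0]],
  [1,[-0.029,-0.029,0],[0,0,0]],
  [1,[-0.029,-0.029,0],[0,0,0]],
  [1,[-0.029,-0.029,0],[0,0,0]],
  [1,[-0.029,-0.029,0],[0,0,0]],
  [1,[-0.018,-0.014,0],[0,0,0]],
  [1,[0,0,0],[0,0,0]],
  [1,[0,0,0],[0,0,0]],
])

```text
time: 1.77
eef_pos: [0.6432, 0.2168, 0.2302]
tcp_rot: [0.002, 1.0, -0.0, -0.001]
contact_force: [0.1, 0.3, -0.6]
opening: 1.001
finger_force: 0.0
```

```bash
cat >> h.py <<'E'
def look(name):
    st=get_state(); im=read_camera("wrist")[:,:,::-1].copy(); cv2.imwrite(f"pics/{name}.png",im)
    e=R.from_quat(st["tcp_rot"]).as_matrix()
    print("tcp",st["eef_pos"].round(4),"x",e[:,0].round(3),"z",e[:,2].round(3),"t",round(st["time"],2),"q",st["qpos"].round(2))
    return st,im,cam("wrist",st)
def plug(name,ztop,amin=60,amax=3000):
    "white plug tops, cast at height ztop"
    st,im,c=look(name); h=cv2.cvtColor(im,cv2.COLOR_BGR2HSV)
    for ce,s,m in blobs((h[...,1]<60)&(h[...,2]>150),amin,amax):
        p=cast(c,ce,ztop); print(s,ce.round(0),p[:2].round(4),"tool move",np.round([st["eef_pos"][0]-p[0],p[1]-st["eef_pos"][1]],4))
E
python3 - <<'E'
from h import *
plug("w1",.085)
E
```

```text
tcp [0.6432 0.2168 0.2302] x [-1.     0.003  0.002] z [-0.002 -0.    -1.   ] t 1.77 q [ 0.18  0.3   1.57  0.    1.28 -1.39]
[ 64   0  91  60 742] [113.  35.] [0.5291 0.1058] tool move [ 0.1141 -0.111 ]
[454   0  58  55 449] [483.  39.] [0.5341 0.3899] tool move [0.1092 0.1732]
[ 43 166  59  55 679] [ 73. 193.] [0.656  0.0533] tool move [-0.0128 -0.1635]
[254 168  13  14 143] [260. 175.] [0.6401 0.2181] tool move [0.0031 0.0014]
[161 205  43  30 342] [187. 214.] [0.6762 0.1527] tool move [-0.033 -0.064]
[ 150  225   43   43 1418] [172. 246.] [0.7084 0.1363] tool move [-0.0651 -0.0805]
[105 303  13  10  83] [113. 307.] [0.7736 0.0732] tool move [-0.1304 -0.1436]
[400 303  13  10  82] [404. 307.] [0.7748 0.3599] tool move [-0.1316  0.1431]
[233 316  29  47 906] [247. 339.] [0.8136 0.2048] tool move [-0.1703 -0.012 ]
[323 322  27  56 812] [332. 351.] [0.8285 0.2922] tool move [-0.1852  0.0755]
```

View pics/w1.png

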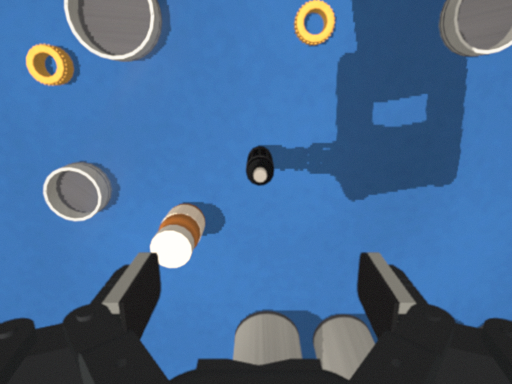

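The wrist view shows the small cartridge centred between the open fingers, with its plug at (260,175), so I'll descend and grip.

>>> move_arm([
  [1,[0.001,0.001,0.035],[0,0,0]],
  [1,[0,0,0.035],[0,0,0]],
  [1,[0,0,0.035],[0,0,0]],
  [1,[0,0,0.035],[0,0,0]],
  [1,[0,0,0.03],[0,0,0]],
  [1,[0,0,0.022],[0,0,0]],
  [1,[0,0,0],[0,0,0]],
  [0.2,[0,0,0],[0,0,0]],
  [0,[0,0,0],[0,0,0]],
  [0,[0,0,0],[0,0,0]],
], grip_force=30)

```text
time: 2.65
eef_pos: [0.6435, 0.22, 0.0425]
tcp_rot: [-0.0, 1.0, 0.0, 0.002]
contact_force: [0.5, -0.5, -0.2]
opening: 0.605
finger_force: 0.0
```

>>> move_arm([
  [0,[0,0,0],[0,0,0]],
  [0,[0,0,0],[0,0,0]],
  [0,[0,0,0],[0,0,0]],
  [0,[0,0,0],[0,0,0]],
  [0,[0,0,0],[0,0,0]],
  [0,[0,0,0],[0,0,0]],
  [0,[0,0,0],[0,0,0]],
  [0,[0,0,0],[0,0,0]],
  [0,[0,0,0],[0,0,0]],
  [0,[0,0,0],[0,0,0]],
])

```text
time: 3.48
eef_pos: [0.6433, 0.2193, 0.0415]
tcp_rot: [0.001, 1.0, 0.0, 0.002]
contact_force: [-0.5, 0.0, 5.7]
opening: 0.289
finger_force: 30.1
```

>>> move_arm([
  [0,[0,0,-0.01],[0,0,0]],
  [0,[0,0,-0.03],[0,0,0]],
  [0,[0,0,-0.035],[0,0,0]],
  [0,[0,0,-0.035],[0,0,0]],
  [0,[0,0,-0.03],[0,0,0]],
  [0,[0.02,0.004,0],[0,0,0]],
  [0,[0.035,0.006,0],[0,0,0]],
  [0,[0.035,0.006,0],[0,0,0]],
  [0,[0.035,0.007,0],[0,0,0]],
  [0,[0.035,0.006,0],[0,0,0]],
])

```text
time: 4.32
eef_pos: [0.4798, 0.2481, 0.179]
tcp_rot: [0.001, 1.0, -0.0, -0.001]
contact_force: [0.1, 0.9, -1.0]
opening: 0.291
finger_force: 29.7
```

>>> move_arm([
  [0,[0.035,0.007,0],[0,0,0]],
  [0,[0.035,0.006,0],[0,0,0]],
  [0,[0.025,0.006,0],[0,0,0]],
  [0,[0.01,0.001,0],[0,0,0]],
  [0,[0,0,0],[0,0,0]],
  [0,[0,0,0],[0,0,0]],
  [0,[0,0,0],[0,0,0]],
  [0,[0,0,0],[0,0,0]],
  [0,[0,0,0],[0,0,0]],
  [0,[0,0,0],[0,0,0]],
])

```text
time: 5.15
eef_pos: [0.3777, 0.268, 0.1792]
tcp_rot: [0.001, 1.0, -0.0, -0.0]
contact_force: [-0.4, -0.1, -0.3]
opening: 0.294
finger_force: 29.7
```

Run:
```python
from h import *
look("w2")
```

```text
tcp [0.3777 0.268  0.1792] x [-1.     0.002  0.   ] z [-0. -0. -1.] t 5.15 q [ 0.4  -0.14  2.13 -0.    1.16 -1.17]
```

View pics/w2.png

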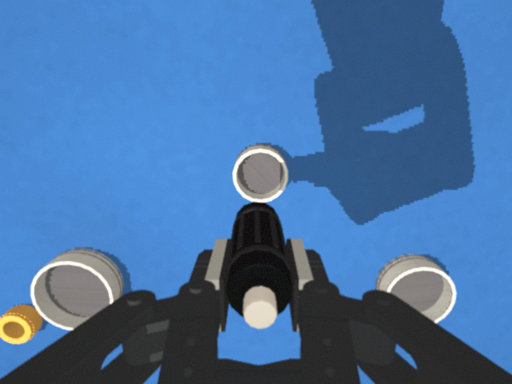

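The small pot is clear at (260,172), just below the held cartridge. I'll fit its rim at z=0.028.

```bash
cat >> h.py <<'E'
def rim(name,img=None,vmin=190):
    st,im,c=img or look(name); h=cv2.cvtColor(im,cv2.COLOR_BGR2HSV)
    for ce,s,m in blobs((h[...,1]<50)&(h[...,2]>vmin),100,6000):
        cs,hi=cv2.findContours(m.astype(np.uint8),cv2.RETR_CCOMP,cv2.CHAIN_APPROX_NONE)
        out=[]
        for k in cs:
            if len(k)<40: continue
            P=np.array([cast(c,p,.028)[:2] for p in k[:,0]],np.float32)
            (x,y),(a,b),_=cv2.fitEllipse(P*1000); 
            out.append((round(x/1e3,4),round(y/1e3,4),round(a),round(b)))
        if out: print(s,out,"tool move",np.round([st["eef_pos"][0]-out[0][0],out[0][1]-st["eef_pos"][1]],4))
E
python3 - <<'E'
from h import *
rim("w3")
E
```

```text
tcp [0.3775 0.268  0.1792] x [-1.     0.002  0.   ] z [-0. -0. -1.] t 5.2 q [ 0.4  -0.14  2.13 -0.    1.16 -1.17]
[233 148  53  55 554] [(0.3773, 0.2696, 47, 47)] tool move [0.0002 0.0016]
[ 30 261  83  70 662] [(0.5007, 0.0828, 76, 77)] tool move [-0.1232 -0.1852]
[382 267  74  56 542] [(0.5032, 0.4268, 66, 70)] tool move [-0.1257  0.1588]
[244 295  32  34 778] [(0.5213, 0.269, 31, 37)] tool move [-0.1438  0.001 ]
```

>>> move_arm([
  [0,[0,0.001,0.02],[0,0,0]],
  [0,[0,0,0.03],[0,0,0]],
  [0,[0,0,0.03],[0,0,0]],
  [0,[0,0,0.025],[0,0,0]],
  [0,[0,0,0.012],[0,0,0]],
  [0,[0,0,0.006],[0,0,0]],
  [0,[0,0,0.004],[0,0,0]],
  [0,[0,0,0],[0,0,0]],
  [0,[0,0,0],[0,0,0]],
  [0,[0,0,0],[0,0,0]],
])

```text
time: 6.08
eef_pos: [0.378, 0.2697, 0.0536]
tcp_rot: [0.0, 1.0, 0.001, 0.001]
contact_force: [0.1, -0.5, 0.0]
opening: 0.291
finger_force: 29.7
```

>>> move_arm([
  [0,[0,0,0.001],[0,0,0]],
  [0,[0,0,0.001],[0,0,0]],
  [0,[0,0,0.001],[0,0,0]],
  [0,[0,0,0.001],[0,0,0]],
  [0,[0,0,0.001],[0,0,0]],
  [0,[0,0,0.001],[0,0,0]],
  [0,[0,0,0.001],[0,0,0]],
  [0,[0,0,0],[0,0,0]],
  [0,[0,0,0],[0,0,0]],
  [0,[0,0,0],[0,0,0]],
])

```text
time: 6.92
eef_pos: [0.377, 0.2693, 0.0455]
tcp_rot: [0.0, 1.0, -0.0, 0.0]
contact_force: [0.1, -1.1, 1.4]
opening: 0.298
finger_force: 30.0
```

>>> move_arm([
  [0,[0,0,0.0005],[0,0,0]],
  [0,[0,0,0.0005],[0,0,0]],
  [0,[0,0,0.0005],[0,0,0]],
  [0,[0,0,0.0005],[0,0,0]],
  [0,[0,0,0],[0,0,0]],
  [0,[0,0,0],[0,0,0]],
  [0,[0,0,0],[0,0,0]],
  [0,[0,0,0],[0,0,0]],
  [0,[0,0,0],[0,0,0]],
  [0,[0,0,0],[0,0,0]],
])

```text
time: 7.75
eef_pos: [0.3777, 0.2694, 0.0454]
tcp_rot: [0.0, 1.0, -0.0, 0.0]
contact_force: [-4.6, -2.8, 14.2]
opening: 0.297
finger_force: 31.4
```

Contact with the floor is confirmed, so I'll ease off and release.

>>> move_arm([
  [0,[0,0,-0.001],[0,0,0]],
  [0,[0,0,0],[0,0,0]],
  [0.33,[0,0,0],[0,0,0]],
  [0.4,[0,0,0],[0,0,0]],
  [0.5,[0,0,0],[0,0,0]],
  [0.7,[0,0,0],[0,0,0]],
  [0.7,[0,0,0],[0,0,0]],
  [0.7,[0,0,0],[0,0,0]],
  [0.7,[0,0,-0.005],[0,0,0]],
  [0.7,[0,0,-0.02],[0,0,0]],
])

```text
time: 8.58
eef_pos: [0.3744, 0.2681, 0.0669]
tcp_rot: [0.0, 1.0, -0.001, -0.003]
contact_force: [-0.3, -0.5, -0.5]
opening: 0.7
finger_force: 0.0
```

>>> move_arm([
  [1,[0,0,-0.03],[0,0,0]],
  [1,[0,0,-0.04],[0,0,0]],
  [1,[0,0,-0.04],[0,0,0]],
  [1,[0,0,-0.04],[0,0,0]],
  [1,[0,0,-0.01],[0,0,0]],
  [1,[0,0,0],[0,0,0]],
  [1,[0,0,0],[0,0,0]],
  [1,[0,0,0],[0,0,0]],
  [1,[0,0,0],[0,0,0]],
  [1,[0,0,0],[0,0,0]],
])

```text
time: 9.42
eef_pos: [0.3758, 0.2688, 0.2269]
tcp_rot: [0.0, 1.0, -0.001, -0.002]
contact_force: [0.4, 0.2, -0.1]
opening: 1.001
finger_force: 0.0
```

Run:
```python
from h import *
plug("w4",.089)
```

```text
tcp [0.3758 0.2688 0.2269] x [-1.     0.001  0.004] z [-0.004 -0.002 -1.   ] t 9.42 q [ 0.4  -0.19  2.08  0.    1.26 -1.17]
[236 142  47  47 459] [258. 162.] [0.3592 0.2684] tool move [ 0.0166 -0.0004]
[252 172  13  14 150] [258. 179.] [0.3741 0.2686] tool move [ 0.0017 -0.0002]
[ 58 241  69  63 563] [ 84. 263.] [0.4537 0.1088] tool move [-0.0778 -0.16  ]
[373 243  59  51 680] [411. 263.] [0.4548 0.4083] tool move [-0.079   0.1395]
[105 303  13  10  83] [113. 307.] [0.501 0.129] tool move [-0.1251 -0.1398]
[400 303  13  10  82] [404. 307.] [0.5011 0.4081] tool move [-0.1252  0.1393]
```

View pics/w4.png

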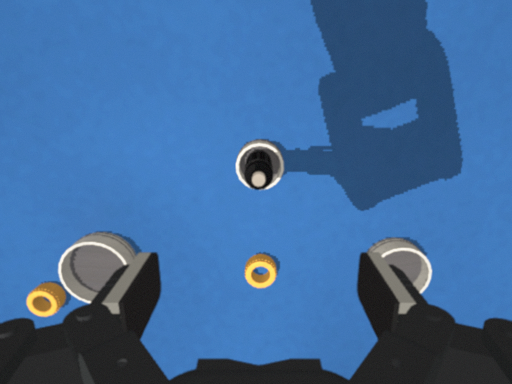

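The small cartridge stands in its pot at about (258,165). Next is the medium one.

>>> move_arm([
  [1,[-0.018,-0.025,0],[0,0,0]],
  [1,[-0.018,-0.035,0],[0,0,0]],
  [1,[-0.018,-0.035,0],[0,0,0]],
  [1,[-0.018,-0.035,0],[0,0,0]],
  [1,[-0.015,-0.035,0],[0,0,0]],
  [1,[-0.013,-0.035,0],[0,0,0]],
  [1,[0,-0.035,0],[0,0,0]],
  [1,[0,-0.035,0],[0,0,0]],
  [1,[0,-0.035,0],[0,0,0]],
  [1,[0.013,-0.035,0],[0,0,0]],
])

```text
time: 10.3
eef_pos: [0.4641, -0.0727, 0.2286]
tcp_rot: [0.0, 1.0, 0.0, -0.0]
contact_force: [1.4, -0.3, -0.1]
opening: 0.999
finger_force: 0.0
```

>>> move_arm([
  [1,[0.015,-0.035,0],[0,0,0]],
  [1,[0.018,-0.035,0],[0,0,0]],
  [1,[0.018,-0.035,0],[0,0,0]],
  [1,[0.018,-0.035,0],[0,0,0]],
  [1,[0.018,-0.035,0],[0,0,0]],
  [1,[0.002,-0.035,0],[0,0,0]],
  [1,[0,-0.002,0],[0,0,0]],
  [1,[0,0,0],[0,0,0]],
  [1,[0,0,0],[0,0,0]],
  [1,[0,0,0],[0,0,0]],
])

```text
time: 11.13
eef_pos: [0.3746, -0.2815, 0.2286]
tcp_rot: [-0.0, 1.0, 0.001, -0.0]
contact_force: [0.5, 0.2, 0.2]
opening: 0.999
finger_force: 0.0
```

Run:
```python
from h import *
plug("w5",.093)
```

```text
tcp [ 0.3746 -0.2815  0.2286] x [-1.    -0.     0.001] z [-0.001  0.001 -1.   ] t 11.13 q [-0.86 -0.18  2.07  0.    1.26 -2.43]
[253 169  13  14 156] [259. 176.] [ 0.3699 -0.2804] tool move [0.0047 0.0011]
[253 256  41  30 999] [273. 270.] [ 0.4602 -0.2678] tool move [-0.0856  0.0137]
[449 273  18  16 215] [457. 281.] [ 0.4705 -0.0973] tool move [-0.0959  0.1842]
[264 293  10   9  73] [269. 297.] [ 0.4888 -0.2713] tool move [-0.1142  0.0102]
[104 303  15  10  95] [113. 307.] [ 0.4988 -0.4197] tool move [-0.1242 -0.1382]
[400 303  14  10  91] [405. 307.] [ 0.4991 -0.1422] tool move [-0.1245  0.1393]
```

>>> move_arm([
  [1,[0.0025,0.001,0.035],[0,0,0]],
  [1,[0,0,0.035],[0,0,0]],
  [1,[0,0,0.035],[0,0,0]],
  [1,[0,0,0.035],[0,0,0]],
  [1,[0,0,0.028],[0,0,0]],
  [1,[0,0,0.018],[0,0,0]],
  [1,[0,0,0],[0,0,0]],
  [0.4,[0,0,0],[0,0,0]],
  [0,[0,0,0],[0,0,0]],
  [0,[0,0,0],[0,0,0]],
], grip_force=35)

```text
time: 12.02
eef_pos: [0.3733, -0.2826, 0.0454]
tcp_rot: [-0.0, 1.0, -0.002, 0.001]
contact_force: [-0.1, 0.3, 0.1]
opening: 0.603
finger_force: 0.0
```

>>> move_arm([
  [0,[0,0,0],[0,0,0]],
  [0,[0,0,0],[0,0,0]],
  [0,[0,0,0],[0,0,0]],
  [0,[0,0,0],[0,0,0]],
  [0,[0,0,0],[0,0,0]],
  [0,[0,0,0],[0,0,0]],
  [0,[0,0,0],[0,0,0]],
  [0,[0,0,0],[0,0,0]],
  [0,[0,0,0],[0,0,0]],
  [0,[0,0,0],[0,0,0]],
])

```text
time: 12.85
eef_pos: [0.373, -0.2824, 0.0451]
tcp_rot: [0.001, 1.0, -0.001, 0.001]
contact_force: [0.5, 2.3, 7.1]
opening: 0.411
finger_force: 34.6
```

>>> move_arm([
  [0,[0,0,-0.01],[0,0,0]],
  [0,[0,0,-0.035],[0,0,0]],
  [0,[0,0,-0.04],[0,0,0]],
  [0,[0,0,-0.04],[0,0,0]],
  [0,[0,0,-0.035],[0,0,0]],
  [0,[-0.015,0.015,0],[0,0,0]],
  [0,[-0.025,0.025,0],[0,0,0]],
  [0,[-0.028,0.028,0],[0,0,0]],
  [0,[-0.028,0.028,0],[0,0,0]],
  [0,[-0.028,0.028,0],[0,0,0]],
])

```text
time: 13.68
eef_pos: [0.4968, -0.1566, 0.2041]
tcp_rot: [0.001, 1.0, -0.0, 0.0]
contact_force: [0.1, -1.0, -1.5]
opening: 0.412
finger_force: 35.2
```

>>> move_arm([
  [0,[-0.028,0.028,0],[0,0,0]],
  [0,[-0.028,0.028,0],[0,0,0]],
  [0,[-0.028,0.028,0],[0,0,0]],
  [0,[-0.028,0.028,0],[0,0,0]],
  [0,[-0.028,0.028,0],[0,0,0]],
  [0,[-0.025,0.023,0],[0,0,0]],
  [0,[-0.016,0.015,0],[0,0,0]],
  [0,[0,0,0],[0,0,0]],
  [0,[0,0,0],[0,0,0]],
  [0,[0,0,0],[0,0,0]],
])

```text
time: 14.52
eef_pos: [0.6765, 0.0195, 0.2032]
tcp_rot: [0.0, 1.0, -0.0, -0.001]
contact_force: [-0.2, -0.5, -0.9]
opening: 0.413
finger_force: 35.1
```

Run:
```python
from h import *
rim("w6")
```

```text
tcp [0.6765 0.0195 0.2032] x [-1.     0.001  0.001] z [-0.001 -0.001 -1.   ] t 14.52 q [-0.12  0.31  1.6  -0.    1.23 -1.69]
[302   0  63  15 308] [(0.5248, 0.0818, 33, 54)] tool move [0.1517 0.0623]
[227 138  61  58 565] [(0.6758, 0.0186, 56, 57)] tool move [ 0.0007 -0.0009]
[ 363  203   51   47 1671] [(0.7367, 0.1508, 47, 49)] tool move [-0.0602  0.1313]
[241 294  33  43 872] [(0.8452, 0.018, 34, 49)] tool move [-0.1687 -0.0015]
[  0 354  18  20 203] [(0.9, -0.2658, 11, 32)] tool move [-0.2235 -0.2853]
```

>>> move_arm([
  [0,[0.0005,-0.001,0.025],[0,0,0]],
  [0,[0,0,0.035],[0,0,0]],
  [0,[0,0,0.035],[0,0,0]],
  [0,[0,0,0.027],[0,0,0]],
  [0,[0,0,0.014],[0,0,0]],
  [0,[0,0,0.006],[0,0,0]],
  [0,[0,0,0.005],[0,0,0]],
  [0,[0,0,0],[0,0,0]],
  [0,[0,0,0],[0,0,0]],
  [0,[0,0,0],[0,0,0]],
])

```text
time: 15.4
eef_pos: [0.6783, 0.0188, 0.0588]
tcp_rot: [0.0, 1.0, -0.0, 0.002]
contact_force: [0.3, 0.3, -1.1]
opening: 0.411
finger_force: 35.2
```

>>> move_arm([
  [0,[0,0,0.001],[0,0,0]],
  [0,[0,0,0.001],[0,0,0]],
  [0,[0,0,0.001],[0,0,0]],
  [0,[0,0,0],[0,0,0]],
  [0,[0,0,0],[0,0,0]],
  [0,[0,0,0],[0,0,0]],
  [0,[0,0,0],[0,0,0]],
  [0,[0,0,0],[0,0,0]],
  [0,[0,0,0],[0,0,0]],
  [0,[0,0,0],[0,0,0]],
])

```text
time: 16.23
eef_pos: [0.6767, 0.019, 0.0533]
tcp_rot: [0.0, 1.0, 0.0, 0.0]
contact_force: [-0.2, 0.9, -0.9]
opening: 0.409
finger_force: 35.2
```

Still 4 mm above the floor.

>>> move_arm([
  [0,[0,0,0.001],[0,0,0]],
  [0,[0,0,0.001],[0,0,0]],
  [0,[0,0,0.001],[0,0,0]],
  [0,[0,0,0.0005],[0,0,0]],
  [0,[0,0,0.0005],[0,0,0]],
  [0,[0,0,0.0005],[0,0,0]],
  [0,[0,0,0],[0,0,0]],
  [0,[0,0,0],[0,0,0]],
  [0,[0,0,0],[0,0,0]],
  [0,[0,0,0],[0,0,0]],
])

```text
time: 17.07
eef_pos: [0.6769, 0.0191, 0.0493]
tcp_rot: [0.0, 1.0, 0.0, 0.0]
contact_force: [-1.0, -0.6, 1.9]
opening: 0.414
finger_force: 35.4
```

>>> move_arm([
  [0,[0,0,0.0005],[0,0,0]],
  [0,[0,0,0],[0,0,0]],
  [0,[0,0,0],[0,0,0]],
  [0.44,[0,0,0],[0,0,0]],
  [0.5,[0,0,0],[0,0,0]],
  [0.6,[0,0,0],[0,0,0]],
  [0.75,[0,0,0],[0,0,0]],
  [0.8,[0,0,0],[0,0,0]],
  [0.8,[0,0,-0.005],[0,0,0]],
  [0.8,[0,0,-0.02],[0,0,0]],
])

```text
time: 17.9
eef_pos: [0.6738, 0.0193, 0.0695]
tcp_rot: [0.0, 1.0, 0.0, -0.004]
contact_force: [-1.0, 0.2, -0.8]
opening: 0.797
finger_force: 0.0
```

>>> move_arm([
  [1,[0,0,-0.03],[0,0,0]],
  [1,[0,0,-0.04],[0,0,0]],
  [1,[0,0,-0.04],[0,0,0]],
  [1,[0,0,-0.04],[0,0,0]],
  [1,[0,0,-0.005],[0,0,0]],
  [1,[0,0,0],[0,0,0]],
  [1,[0,0,0],[0,0,0]],
  [1,[0,0,0],[0,0,0]],
  [1,[0,0,0],[0,0,0]],
  [1,[0,0,0],[0,0,0]],
])

```text
time: 18.73
eef_pos: [0.6757, 0.0191, 0.2257]
tcp_rot: [0.0, 1.0, 0.0, -0.002]
contact_force: [0.1, 0.1, -0.5]
opening: 1.001
finger_force: 0.0
```

Run:
```python
from h import *
plug("w7",.097,60,300)
```

```text
tcp [0.6757 0.0191 0.2257] x [-1.     0.001  0.004] z [-0.004  0.001 -1.   ] t 18.73 q [-0.12  0.29  1.58 -0.    1.27 -1.69]
[254 174  13  15 158] [260. 181.] [0.6737 0.0209] tool move [0.002  0.0018]
[106 303  12  10  76] [113. 307.] [ 0.7939 -0.1155] tool move [-0.1182 -0.1346]
[400 303  12  10  72] [404. 307.] [0.7947 0.1542] tool move [-0.119  0.135]
[322 365  36  14 281] [341. 370.] [0.8668 0.1008] tool move [-0.1911  0.0816]
[160 366  36  14 271] [175. 370.] [ 0.8668 -0.0631] tool move [-0.1911 -0.0823]
```

View pics/w7.png

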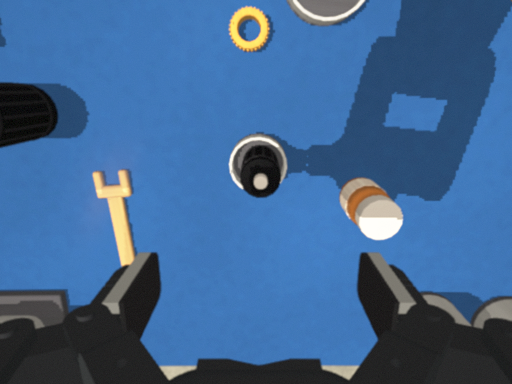

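The medium cartridge stands in its pot at about (259,165). Next is the large one, near (0.470,-0.100).

>>> move_arm([
  [1,[0.02,-0.012,0],[0,0,0]],
  [1,[0.033,-0.019,0],[0,0,0]],
  [1,[0.033,-0.019,0],[0,0,0]],
  [1,[0.033,-0.019,0],[0,0,0]],
  [1,[0.033,-0.019,0],[0,0,0]],
  [1,[0.033,-0.019,0],[0,0,0]],
  [1,[0.02,-0.012,0],[0,0,0]],
  [1,[0,0,0],[0,0,0]],
  [1,[0,0,0],[0,0,0]],
  [1,[0,0,0],[0,0,0]],
])

```text
time: 19.62
eef_pos: [0.472, -0.0998, 0.2283]
tcp_rot: [0.001, 1.0, 0.0, 0.0]
contact_force: [0.1, 0.8, -0.6]
opening: 1.001
finger_force: 0.0
```

Run:
```python
from h import *
plug("w8",.101,60,300)
```

```text
tcp [ 0.472  -0.0998  0.2283] x [-1.     0.001 -0.   ] z [ 0.  0. -1.] t 19.62 q [-0.42 -0.15  2.04  0.    1.25 -1.99]
[ 77 154  10   9  70] [ 81. 158.] [ 0.4507 -0.2414] tool move [ 0.0213 -0.1416]
[ 95 156  10  10  72] [ 99. 161.] [ 0.4527 -0.2272] tool move [ 0.0193 -0.1274]
[113 158  10  10  72] [118. 163.] [ 0.4545 -0.213 ] tool move [ 0.0175 -0.1132]
[253 170  13  16 167] [259. 178.] [ 0.4672 -0.0989] tool move [0.0047 0.0009]
[ 95 214  11  11  99] [100. 219.] [ 0.5031 -0.2339] tool move [-0.0312 -0.1341]
[104 303  15  10  98] [113. 307.] [ 0.5902 -0.2342] tool move [-0.1183 -0.1344]
[399 303  15  10  94] [404. 307.] [0.5908 0.035 ] tool move [-0.1189  0.1347]
```

>>> move_arm([
  [1,[0.0025,0.001,0.035],[0,0,0]],
  [1,[0,0,0.035],[0,0,0]],
  [1,[0,0,0.035],[0,0,0]],
  [1,[0,0,0.035],[0,0,0]],
  [1,[0,0,0.028],[0,0,0]],
  [1,[0,0,0.018],[0,0,0]],
  [1,[0,0,0],[0,0,0]],
  [0.5,[0,0,0],[0,0,0]],
  [0.3,[0,0,0],[0,0,0]],
  [0,[0,0,0],[0,0,0]],
], grip_force=40)

```text
time: 20.5
eef_pos: [0.471, -0.0993, 0.0442]
tcp_rot: [0.0, 1.0, -0.001, 0.002]
contact_force: [-0.0, -0.7, 0.2]
opening: 0.606
finger_force: 0.0
```

>>> move_arm([
  [0,[0,0,0],[0,0,0]],
  [0,[0,0,0],[0,0,0]],
  [0,[0,0,0],[0,0,0]],
  [0,[0,0,0],[0,0,0]],
  [0,[0,0,0],[0,0,0]],
  [0,[0,0,0],[0,0,0]],
  [0,[0,0,0],[0,0,0]],
  [0,[0,0,0],[0,0,0]],
  [0,[0,0,0],[0,0,0]],
  [0,[0,0,0],[0,0,0]],
])

```text
time: 21.33
eef_pos: [0.471, -0.0995, 0.0444]
tcp_rot: [0.0, 1.0, -0.001, 0.002]
contact_force: [-0.0, 1.2, 6.1]
opening: 0.527
finger_force: 41.2
```

>>> move_arm([
  [0,[0,0,-0.01],[0,0,0]],
  [0,[0,0,-0.035],[0,0,0]],
  [0,[0,0,-0.04],[0,0,0]],
  [0,[0,0,-0.04],[0,0,0]],
  [0,[0,0,-0.035],[0,0,0]],
  [0,[-0.002,0.02,0],[0,0,0]],
  [0,[-0.003,0.036,0],[0,0,0]],
  [0,[-0.003,0.038,0],[0,0,0]],
  [0,[-0.003,0.038,0],[0,0,0]],
  [0,[-0.003,0.038,0],[0,0,0]],
])

```text
time: 22.17
eef_pos: [0.4823, 0.0727, 0.2025]
tcp_rot: [0.001, 1.0, -0.0, -0.0]
contact_force: [0.4, -0.1, -1.2]
opening: 0.526
finger_force: 41.4
```

>>> move_arm([
  [0,[-0.002,0.038,0],[0,0,0]],
  [0,[-0.002,0.038,0],[0,0,0]],
  [0,[-0.002,0.038,0],[0,0,0]],
  [0,[-0.002,0.038,0],[0,0,0]],
  [0,[-0.002,0.038,0],[0,0,0]],
  [0,[-0.002,0.038,0],[0,0,0]],
  [0,[-0.002,0.038,0],[0,0,0]],
  [0,[-0.002,0.038,0],[0,0,0]],
  [0,[-0.002,0.032,0],[0,0,0]],
  [0,[0,0.02,0],[0,0,0]],
])

```text
time: 23.0
eef_pos: [0.5005, 0.4299, 0.2021]
tcp_rot: [-0.001, 1.0, 0.0, -0.001]
contact_force: [0.6, -0.6, -1.4]
opening: 0.533
finger_force: 41.5
```

>>> move_arm([
  [0,[0,0,0],[0,0,0]],
  [0,[0,0,0],[0,0,0]],
  [0,[0,0,0],[0,0,0]],
  [0,[0,0,0],[0,0,0]],
  [0,[0,0,0],[0,0,0]],
  [0,[0,0,0],[0,0,0]],
  [0,[0,0,0],[0,0,0]],
  [0,[0,0,0],[0,0,0]],
  [0,[0,0,0],[0,0,0]],
  [0,[0,0,0],[0,0,0]],
])

```text
time: 23.83
eef_pos: [0.5016, 0.427, 0.2024]
tcp_rot: [0.001, 1.0, 0.0, 0.0]
contact_force: [0.4, -0.0, -0.8]
opening: 0.534
finger_force: 41.5
```

Run:
```python
from h import *
rim("w9")
```

```text
tcp [0.5016 0.427  0.2024] x [-1.     0.001 -0.   ] z [ 0.  0. -1.] t 23.83 q [ 0.55  0.27  1.65  0.    1.22 -1.02]
[ 11   0  23  18 300] [(0.3648, 0.233, 13, 17)] tool move [ 0.1368 -0.194 ]
[ 45   0  57  60 486] [(0.3787, 0.2712, 45, 47)] tool move [ 0.1229 -0.1558]
[ 458    0   54   78 2538] [(0.393, 0.6203, 43, 64)] tool move [0.1086 0.1933]
[ 444   85   68   94 4132] [(0.4651, 0.6294, 56, 92), (0.4648, 0.6294, 15, 37)] tool move [0.0365 0.2024]
[224 135  72  59 650] [(0.5032, 0.429, 65, 66)] tool move [-0.0016  0.002 ]
[499 156  13  30 305] [(0.5047, 0.6616, 11, 33)] tool move [-0.0031  0.2346]
[ 431  167   64   99 3354] [(0.548, 0.6298, 53, 102), (0.5497, 0.6291, 15, 38)] tool move [-0.0464  0.2028]
[ 479  190   33  104 1831] [(0.5866, 0.6713, 31, 119)] tool move [-0.085   0.2443]
[ 422  237   55   90 2281] [(0.6253, 0.6283, 47, 98), (0.6347, 0.6291, 15, 40)] tool move [-0.1237  0.2013]
[ 472  277   39   75 1536] [(0.6619, 0.6785, 34, 91)] tool move [-0.1603  0.2515]
[ 241  307   36   48 1433] [(0.6874, 0.4269, 41, 64)] tool move [-1.858e-01 -1.000e-04]
[504 327   8  37 181] [(0.7113, 0.7062, 7, 55)] tool move [-0.2097  0.2792]
```

>>> move_arm([
  [0,[-0.003,0.0015,0.025],[0,0,0]],
  [0,[0,0,0.035],[0,0,0]],
  [0,[0,0,0.035],[0,0,0]],
  [0,[0,0,0.03],[0,0,0]],
  [0,[0,0,0.014],[0,0,0]],
  [0,[0,0,0.006],[0,0,0]],
  [0,[0,0,0.004],[0,0,0]],
  [0,[0,0,0],[0,0,0]],
  [0,[0,0,0],[0,0,0]],
  [0,[0,0,0],[0,0,0]],
])

```text
time: 24.72
eef_pos: [0.506, 0.4296, 0.0559]
tcp_rot: [0.0, 1.0, 0.001, 0.002]
contact_force: [-0.0, -0.3, -0.8]
opening: 0.527
finger_force: 41.5
```

>>> move_arm([
  [0,[0,0,0.001],[0,0,0]],
  [0,[0,0,0.001],[0,0,0]],
  [0,[0,0,0],[0,0,0]],
  [0,[0,0,0],[0,0,0]],
  [0,[0,0,0],[0,0,0]],
  [0,[0,0,0],[0,0,0]],
  [0,[0,0,0],[0,0,0]],
  [0,[0,0,0],[0,0,0]],
  [0,[0,0,0],[0,0,0]],
  [0,[0,0,0],[0,0,0]],
])

```text
time: 25.55
eef_pos: [0.5045, 0.4287, 0.0513]
tcp_rot: [0.0, 1.0, -0.0, -0.0]
contact_force: [0.8, 0.1, -0.8]
opening: 0.531
finger_force: 41.5
```

>>> move_arm([
  [0,[0,0,0.001],[0,0,0]],
  [0,[0,0,0.001],[0,0,0]],
  [0,[0,0,0.0005],[0,0,0]],
  [0,[0,0,0.0005],[0,0,0]],
  [0,[0,0,0],[0,0,0]],
  [0,[0,0,0],[0,0,0]],
  [0,[0,0,0],[0,0,0]],
  [0,[0,0,0],[0,0,0]],
  [0,[0,0,0],[0,0,0]],
  [0,[0,0,0],[0,0,0]],
])

```text
time: 26.38
eef_pos: [0.5045, 0.4286, 0.0486]
tcp_rot: [0.0, 1.0, -0.0, -0.0]
contact_force: [-1.0, -1.7, 2.6]
opening: 0.53
finger_force: 41.6
```

Touching. Releasing.

>>> move_arm([
  [0,[0,0,0.0003],[0,0,0]],
  [0,[0,0,0],[0,0,0]],
  [0,[0,0,0],[0,0,0]],
  [0.56,[0,0,0],[0,0,0]],
  [0.62,[0,0,0],[0,0,0]],
  [0.7,[0,0,0],[0,0,0]],
  [0.85,[0,0,0],[0,0,0]],
  [0.9,[0,0,0],[0,0,0]],
  [0.9,[0,0,-0.005],[0,0,0]],
  [0.9,[0,0,-0.02],[0,0,0]],
])

```text
time: 27.22
eef_pos: [0.5022, 0.4271, 0.0694]
tcp_rot: [0.0, 1.0, -0.002, -0.003]
contact_force: [-0.8, -0.4, -0.4]
opening: 0.896
finger_force: 0.0
```

>>> move_arm([
  [1,[0,0,-0.03],[0,0,0]],
  [1,[0,0,-0.04],[0,0,0]],
  [1,[0,0,-0.04],[0,0,0]],
  [1,[0,0,-0.04],[0,0,0]],
  [1,[0,0,-0.005],[0,0,0]],
  [1,[0,0,0],[0,0,0]],
  [1,[0,0,0],[0,0,0]],
  [1,[0,0,0],[0,0,0]],
  [1,[0,0,0],[0,0,0]],
  [1,[0,0,0],[0,0,0]],
])

```text
time: 28.05
eef_pos: [0.5037, 0.4281, 0.2253]
tcp_rot: [0.0, 1.0, -0.001, -0.002]
contact_force: [-1.1, -0.6, 0.5]
opening: 1.003
finger_force: 0.0
```

Run:
```python
from h import *
plug("w10",.105,120,200)
```

```text
tcp [0.5037 0.4281 0.2253] x [-1.     0.001  0.004] z [-0.004 -0.002 -1.   ] t 28.05 q [ 0.55  0.26  1.62 -0.    1.27 -1.02]
[253 175  14  16 174] [260. 183.] [0.5008 0.4292] tool move [0.0029 0.0011]
```

View pics/w10.png

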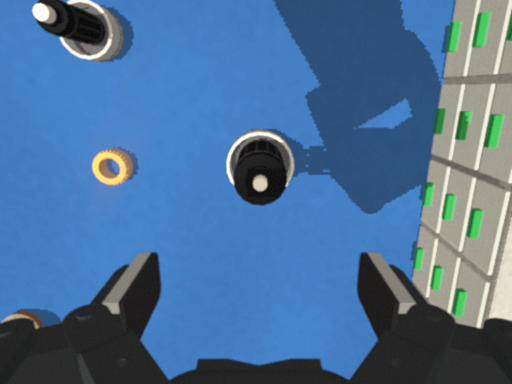

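The large cartridge stands in its pot at about (260,165). Last is the biggest, near (0.631,-0.223).

>>> move_arm([
  [1,[-0.004,-0.02,0],[0,0,0]],
  [1,[-0.007,-0.038,0],[0,0,0]],
  [1,[-0.007,-0.038,0],[0,0,0]],
  [1,[-0.007,-0.038,0],[0,0,0]],
  [1,[-0.007,-0.038,0],[0,0,0]],
  [1,[-0.007,-0.038,0],[0,0,0]],
  [1,[-0.007,-0.038,0],[0,0,0]],
  [1,[-0.007,-0.038,0],[0,0,0]],
  [1,[-0.007,-0.038,0],[0,0,0]],
  [1,[-0.007,-0.038,0],[0,0,0]],
])

```text
time: 28.93
eef_pos: [0.571, 0.0648, 0.2273]
tcp_rot: [0.0, 1.0, 0.0, -0.001]
contact_force: [0.3, 0.5, 0.5]
opening: 0.998
finger_force: 0.0
```

>>> move_arm([
  [1,[-0.007,-0.038,0],[0,0,0]],
  [1,[-0.007,-0.038,0],[0,0,0]],
  [1,[-0.007,-0.038,0],[0,0,0]],
  [1,[-0.007,-0.038,0],[0,0,0]],
  [1,[-0.008,-0.038,0],[0,0,0]],
  [1,[-0.008,-0.038,0],[0,0,0]],
  [1,[-0.008,-0.038,0],[0,0,0]],
  [1,[-0.008,-0.024,0],[0,0,0]],
  [1,[0,0,0],[0,0,0]],
  [1,[0,0,0],[0,0,0]],
])

```text
time: 29.77
eef_pos: [0.6307, -0.2247, 0.2267]
tcp_rot: [0.002, 1.0, 0.001, -0.001]
contact_force: [0.1, 0.0, -0.5]
opening: 0.999
finger_force: 0.0
```

Run:
```python
from h import *
plug("w11",.109,120,400)
```

```text
tcp [ 0.6307 -0.2247  0.2267] x [-1.     0.003  0.002] z [-0.002  0.001 -1.   ] t 29.77 q [-0.49  0.28  1.59  0.    1.27 -2.06]
[204  54  13  15 149] [210.  61.] [ 0.5367 -0.2581] tool move [ 0.094  -0.0334]
[258 170  15  16 180] [265. 178.] [ 0.6232 -0.219 ] tool move [0.0075 0.0057]
[212 353  29   8 127] [226. 356.] [ 0.7957 -0.2551] tool move [-0.165  -0.0304]
```

View pics/w11.png

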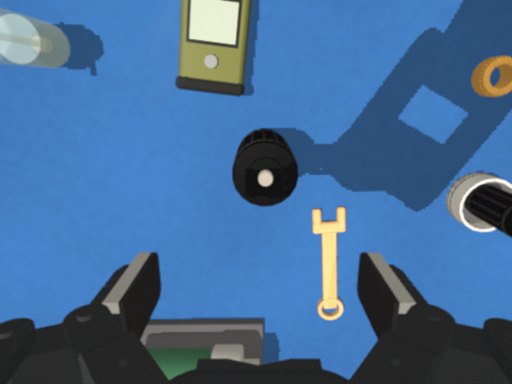

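>>> move_arm([
  [1,[0.005,0.005,0.02],[0,0,0]],
  [1,[0,0,0.035],[0,0,0]],
  [1,[0,0,0.035],[0,0,0]],
  [1,[0,0,0.035],[0,0,0]],
  [1,[0,0,0.03],[0,0,0]],
  [1,[0,0,0.02],[0,0,0]],
  [1,[0,0,0.005],[0,0,0]],
  [1,[0,0,0],[0,0,0]],
  [0.7,[0,0,0],[0,0,0]],
  [0.6,[0,0,0],[0,0,0]],
], grip_force=50)

```text
time: 30.65
eef_pos: [0.6276, -0.2186, 0.0507]
tcp_rot: [0.0, 1.0, -0.001, 0.002]
contact_force: [-0.8, -1.0, -0.2]
opening: 0.747
finger_force: 0.0
```

>>> move_arm([
  [0.4,[0,0,0],[0,0,0]],
  [0,[0,0,0],[0,0,0]],
  [0,[0,0,0],[0,0,0]],
  [0,[0,0,0],[0,0,0]],
  [0,[0,0,0],[0,0,0]],
  [0,[0,0,0],[0,0,0]],
  [0,[0,0,0],[0,0,0]],
  [0,[0,0,0],[0,0,0]],
  [0,[0,0,0],[0,0,0]],
  [0,[0,0,0],[0,0,0]],
])

```text
time: 31.48
eef_pos: [0.6278, -0.2192, 0.0511]
tcp_rot: [0.001, 1.0, -0.001, 0.002]
contact_force: [1.4, -0.4, 5.9]
opening: 0.647
finger_force: 53.5
```

>>> move_arm([
  [0,[0,0,-0.01],[0,0,0]],
  [0,[0,0,-0.035],[0,0,0]],
  [0,[0,0,-0.04],[0,0,0]],
  [0,[0,0,-0.04],[0,0,0]],
  [0,[0,0,-0.03],[0,0,0]],
  [0,[0.008,0.02,0],[0,0,0]],
  [0,[0.014,0.033,0],[0,0,0]],
  [0,[0.014,0.034,0],[0,0,0]],
  [0,[0.014,0.034,0],[0,0,0]],
  [0,[0.014,0.034,0],[0,0,0]],
])

```text
time: 32.32
eef_pos: [0.5603, -0.062, 0.2023]
tcp_rot: [0.001, 1.0, 0.0, -0.001]
contact_force: [0.5, 0.6, -3.6]
opening: 0.648
finger_force: 54.1
```

>>> move_arm([
  [0,[0.014,0.034,0],[0,0,0]],
  [0,[0.014,0.034,0],[0,0,0]],
  [0,[0.014,0.034,0],[0,0,0]],
  [0,[0.014,0.03,0],[0,0,0]],
  [0,[0.006,0.015,0],[0,0,0]],
  [0,[0,0,0],[0,0,0]],
  [0,[0,0,0],[0,0,0]],
  [0,[0,0,0],[0,0,0]],
  [0,[0,0,0],[0,0,0]],
  [0,[0,0,0],[0,0,0]],
])

```text
time: 33.15
eef_pos: [0.5006, 0.0826, 0.2029]
tcp_rot: [0.001, 1.0, -0.0, -0.0]
contact_force: [0.6, -0.5, -3.3]
opening: 0.645
finger_force: 54.2
```

Run:
```python
from h import *
rim("w12")
```

```text
tcp [0.5006 0.0826 0.2029] x [-1.     0.002  0.   ] z [-0. -0. -1.] t 33.15 q [-0.04 -0.06  2.01 -0.    1.19 -1.6 ]
[450   0  57  59 360] [(0.3787, 0.2685, 46, 47)] tool move [0.1219 0.1859]
[216 128  83  59 669] [(0.5019, 0.082, 76, 78)] tool move [-0.0013 -0.0006]
[ 241  308   37   49 1508] [(0.6887, 0.0827, 42, 66)] tool move [-1.881e-01  1.000e-04]
```

View pics/w12.png

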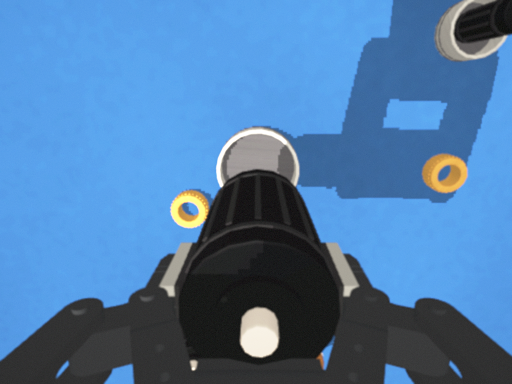

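The biggest cartridge hangs over its pot, whose rim centre is about (257,170). Both rim fits agree on (0.501,0.082).

>>> move_arm([
  [0,[-0.002,0,0.025],[0,0,0]],
  [0,[0,0,0.035],[0,0,0]],
  [0,[0,0,0.035],[0,0,0]],
  [0,[0,0,0.025],[0,0,0]],
  [0,[0,0,0.012],[0,0,0]],
  [0,[0,0,0.006],[0,0,0]],
  [0,[0,0,0.005],[0,0,0]],
  [0,[0,0,0],[0,0,0]],
  [0,[0,0,0],[0,0,0]],
  [0,[0,0,0],[0,0,0]],
])

```text
time: 34.03
eef_pos: [0.5038, 0.0836, 0.0619]
tcp_rot: [0.0, 1.0, -0.0, 0.002]
contact_force: [-0.5, -0.4, -2.0]
opening: 0.648
finger_force: 54.2
```

>>> move_arm([
  [0,[0,0,0.001],[0,0,0]],
  [0,[0,0,0.001],[0,0,0]],
  [0,[0,0,0],[0,0,0]],
  [0,[0,0,0],[0,0,0]],
  [0,[0,0,0],[0,0,0]],
  [0,[0,0,0],[0,0,0]],
  [0,[0,0,0],[0,0,0]],
  [0,[0,0,0],[0,0,0]],
  [0,[0,0,0],[0,0,0]],
  [0,[0,0,0],[0,0,0]],
])

```text
time: 34.87
eef_pos: [0.5023, 0.0837, 0.058]
tcp_rot: [0.0, 1.0, -0.0, -0.0]
contact_force: [-0.8, -0.7, -2.2]
opening: 0.644
finger_force: 54.2
```

>>> move_arm([
  [0,[0,0,0.001],[0,0,0]],
  [0,[0,0,0.001],[0,0,0]],
  [0,[0,0,0.0005],[0,0,0]],
  [0,[0,0,0.0005],[0,0,0]],
  [0,[0,0,0],[0,0,0]],
  [0,[0,0,0],[0,0,0]],
  [0,[0,0,0],[0,0,0]],
  [0,[0,0,0],[0,0,0]],
  [0,[0,0,0],[0,0,0]],
  [0,[0,0,0],[0,0,0]],
])

```text
time: 35.7
eef_pos: [0.5023, 0.0837, 0.0551]
tcp_rot: [0.0, 1.0, -0.0, -0.0]
contact_force: [-1.0, 0.0, -0.9]
opening: 0.646
finger_force: 54.2
```

>>> move_arm([
  [0,[0,0,0.0005],[0,0,0]],
  [0,[0,0,0.0003],[0,0,0]],
  [0,[0,0,0],[0,0,0]],
  [0,[0,0,0],[0,0,0]],
  [0,[0,0,0],[0,0,0]],
  [0,[0,0,0],[0,0,0]],
  [0,[0,0,0],[0,0,0]],
  [0,[0,0,0],[0,0,0]],
  [0,[0,0,0],[0,0,0]],
  [0,[0,0,0],[0,0,0]],
])

```text
time: 36.53
eef_pos: [0.5024, 0.0837, 0.0551]
tcp_rot: [0.0, 1.0, -0.0, -0.0]
contact_force: [-3.5, -0.9, 5.9]
opening: 0.641
finger_force: 54.5
```

>>> move_arm([
  [0.66,[0,0,0],[0,0,0]],
  [0.7,[0,0,0],[0,0,0]],
  [0.78,[0,0,0],[0,0,0]],
  [0.9,[0,0,0],[0,0,0]],
  [1,[0,0,0],[0,0,0]],
  [1,[0,0,0],[0,0,0]],
  [1,[0,0,0],[0,0,0]],
  [1,[0,0,0],[0,0,0]],
  [1,[0,0,-0.005],[0,0,0]],
  [1,[0,0,-0.02],[0,0,0]],
])

```text
time: 37.37
eef_pos: [0.4995, 0.0837, 0.0766]
tcp_rot: [0.0, 1.0, 0.0, -0.004]
contact_force: [0.1, 0.6, 0.7]
opening: 1.002
finger_force: 0.0
```

>>> move_arm([
  [1,[0,0,-0.03],[0,0,0]],
  [1,[0,0,-0.04],[0,0,0]],
  [1,[0,0,-0.04],[0,0,0]],
  [1,[0,0,-0.04],[0,0,0]],
  [1,[0,0,-0.005],[0,0,0]],
  [1,[0,-0.035,0],[0,0,0]],
  [1,[0,-0.035,0],[0,0,0]],
  [1,[0,-0.035,0],[0,0,0]],
  [1,[0,-0.035,0],[0,0,0]],
  [1,[0,-0.03,0],[0,0,0]],
])

```text
time: 38.2
eef_pos: [0.5019, -0.0882, 0.2346]
tcp_rot: [0.001, 1.0, -0.0, 0.0]
contact_force: [0.5, 0.2, 0.7]
opening: 1.002
finger_force: 0.0
```

Run:
```python
from h import *
a=read_camera("scene")[110:290,150:430,::-1]; b=read_camera("top")[100:275,90:420,::-1]
cv2.imwrite("pics/end_s.png",cv2.resize(a,None,fx=2.5,fy=2.5)); cv2.imwrite("pics/end_t.png",cv2.resize(b,None,fx=2.4,fy=2.4))
```

```text
(no output)
```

View pics/end_s.png

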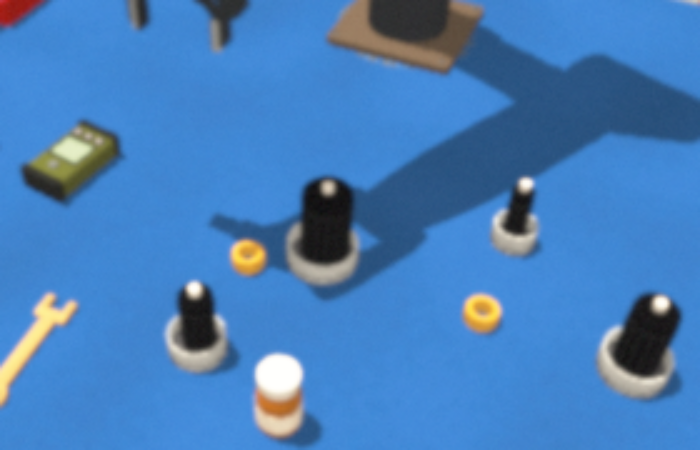

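View pics/end_t.png

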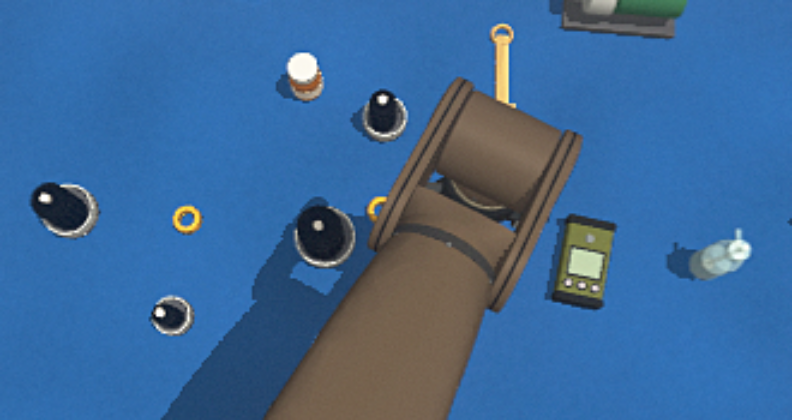

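Both views show the four cartridges standing in their own pots, at scene-crop (515,215), (197,325), (640,345) and (325,230). The bubbler and the detector have not moved, and the gripper is clear. The plug positions measured after releasing the first three matched their pot centres to about 4 mm, so those are upright.

```bash
python3 -c "
from plant import *
print(sign_off())"
```

```text
the job is handed in; nothing more can be done
None
```

All four cartridges stand upright in the pots of their own size, smallest to biggest; pots, bubbler and detector look unmoved in the final views, and the job was handed in at about 38 s.

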